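Click the card terminal into its charging dock at a bric-a-brac stall

ROBOT

A 7-joint arm with a two-finger parallel gripper is mounted at the origin on the work surface. World frame = base frame: x ahead of the robot, y to its left, z up, the work surface at z = 0. Lengths are in m, angles in rad, forces in N, time in s.
With the tool pointing down it reaches from about 0.375 to 0.925 m from the base axis. Payload 3.1 kg.
Tool frame: the origin (TCP) lies where the fingers leave the gripper's body, on its centre line; the fingertips stand 73 mm ahead of it and the grasp point (between the pads) lies 54 mm ahead of it (robot.hold_point_z is the distance from the TCP to the grasp point, in m); z points along the fingers, x is the direction in which the jaws open and shut, and the axes are right-handed (so a half turn about z gives the same grasp; the last joint's range is limited). The gripper opens to 85 mm and grips with 20 to 120 N. Pads are 22 mm wide; open, the fingers measure 114 mm over their backs; the gripper's body (76 mm by 85 mm) begins 54 mm behind the grasp point. The pads swing forward as they close: fully open they stand 13 mm farther back than shut.
Start: joints at [-1.227, 0.383, 0.044, 1.598, -0.018, 1.161, -0.05], TCP at [0.278, 0.588, 0.304] pointing down, gripper open.
Joint ranges: [-2.61, 2.61], [-0.41, 2.15], [-1.48, 1.57], [0, 2.5], [-1.57, 4.71], [0.05, 1.97], [-2.85, 2.85]. Speed limits (rad/s): [2.79, 2.79, 3.14, 3.14, 3.14, 3.14, 3.14].

INTERFACE

Orientations are given as a rotation vector (axis times angle).
In Python, from rig import get_state, capture, camera_params, robot gives the robot as it stands. The module is installed in compiled form; this text tells all that it offers.
- The arm moves only by the shell command python3 -m handwheel 'ROWS' [OPENING]. ROWS is text: rows parted by semicolons, each of 4 numbers parted by spaces: the shift along the tool's x, y, z in mm, then the turn about the tool's z in rad. A call has 1 to 12 rows; each row is the pose to reach, as a shift and turn from the pose measured when the call began, along the tool's axes at that moment; what a row does not reach only later rows make up. A row lasts 1/12 s, in which the tool goes at most 41.7 mm and 7.16 degrees, less where a joint would pass 70% of its speed; a pose out of reach is approached as far as the arm can. A call with a gripper value outside its range is refused whole. OPENING is the opening, from 0 (shut) to 1 (fully open), set as the call begins (- or left out, the last holds). The fingers move at their own pace and stop on an object; the grip force is fixed at half the most. Time passes only in rows, so rows that repeat a pose let the fingers close. It gives the time, the measured TCP pose, the force and the opening at its end, in the units of the state.
- get_state(): the state, without advancing time (a new reading comes with each control period).
- capture(name): name is "scene" or "top"; returns the picture (480x640x3 uint8, blue, green, red); there is no depth.
- camera_params(name): a dict with "camera_matrix" (3x3 intrinsics, pixels), "origin" and "orientation" of the camera in the world. Camera axes: x right, y down, z forward; pixel columns grow to the right and rows downward; lengths in m; the calibration is good to about 2 mm. A picture is of the moment at which its call begins. camera_params takes no time and is no camera call.
- robot.hand_in(): hands the job in, once; it reports no verdict.
The state is a dict: "clock": time; "qpos": joint angles; "qvel": joint speeds; "tau": joint torques, N m; "tcp_pos": TCP position; "eef_rot": TCP orientation; "contact_force": force on the tool from outside, world axes, zero at the start; "wrist_torque": the same for the moment, N m; "opening": finger opening in m.
Only numpy, scipy, OpenCV 4.12 (cv2) and the standard library are available. Lean on these libraries where they do the work, as an engineer would, in place of code of your own. Each camera call takes 0.05 s, during which the arm holds its last target.

TASK

Take the light grey card terminal out of the wooden caddy and stand it in the empty charging dock, turned the same way as the dock. Press it down gently, only until the sprung ball at the pocket's side clicks into the terminal's notch and holds it, then let go. Leave the black terminal and everything else on the stall where it is.

Things in the scene. Friction and masses are not known exactly. Their poses are not given: they have to be found in the camera images.
- terminal_center (a point): Centre of the light grey card terminal: loose upright block 26 (x) by 64 (y) by 135 mm tall, about 280 g; the point is 67.5 mm above its underside. Screen and keys face its +x (away from the robot). At the start it stands loosely in the caddy's pocket. Grasp it from above across its 26 mm thickness (one finger on its +x face, one on its -x face).
- terminal_notch (a point): Notch in the grey terminal's +y edge, where the ball clicks in: 5 mm deep, 15 mm tall. The point is on the edge's surface where the ball sits, 39 mm above the underside. Below the notch that edge slopes in towards the underside (gently, then 30 degrees from upright over the last 9 mm), so that it wedges the ball back.
- caddy: Wooden caddy, fixed. Origin: on the table under the centre of the terminal pocket. The pocket is 32 (x) by 72 (y) mm with 6 mm walls, its rim 42 mm above the table, its floor 6 mm above the table. A 20 mm high coin tray adjoins on its -y side, to 143 mm from the origin.
- dock: The empty charging dock: fixed blue block 74 (x) by 104 (y) by 94 mm tall on a black foot, origin on the table under its centre. The terminal's x and y axes must lie along the dock's x and y.
- dock_mouth (a point): Centre of the empty dock's mouth, at its upper face, 94 mm above the table, axes as the dock. Pocket 28.4 (x) by 66 (y) mm, upright walls below a 4 mm 45 degree chamfer. Its floor is height-adjusted, anywhere from 54 to 80 mm below the mouth; this is not given, so ball and floor must be felt. The floor is a sprung plate: it gives 2.5 mm (4 N, plus 5 N/mm), then is hard.
- ball (a joint): Travel (m) of the 12 mm steel ball in the pocket's +y wall, centred 39 mm above the pocket floor. 0 is out (4.5 mm proud); grows, to 0.006, as it is pushed into the wall; damped spring, 4 N plus 1.2 N/mm. The terminal meets it 35 mm above its seat; it is pushed back 2 to 4 mm and springs into the notch over the last 6 mm. Getting past takes about 8 to 14 N downwards, most at first; then the force falls off until the floor is met.
- twin_center (a point): Centre of the other terminal, black, of the same size, standing in a second, identical blue dock: leave it alone.
- clock: Red round alarm clock, 93 mm tall, 76 mm across, origin under its centre: leave alone.
- vase: Blue ceramic bud vase, 100 mm tall, 68 mm across, origin under its centre: leave alone.
- ringbox: Small red ring box, 57 by 57 by 36 mm, origin under its centre: leave alone.
- perfume: Amber glass jar with a brass cap, 85 mm tall, 44 mm across, origin under its centre: leave alone.
- mug: White mug, 90 mm tall, 80 mm across, origin under its centre: leave alone.
Not all that is in view belongs to the job. Leave any purple look-alike of the part that bears terminal_center alone. Leave any turquoise look-alike of the dock alone.

How it is judged:
On the way, in this order (a step that is already met when the one before it is completed fails the run):
1. The grey terminal is lifted clear of the caddy's pocket (z of terminal_center in the frame of caddy above 0.115 m), for 0.1 s.
2. The grey terminal, upright in the mouth of the empty dock, pushes the ball back (value of joint ball above 0.001 m and horizontal distance between terminal_center and dock_mouth below 0.008 m), for 0.03 s.
At the end, for the whole second after the job is handed in: The grey terminal stands released and still in the empty dock's pocket, upright (within 3.4 degrees), centred within 5 mm and aligned within 6 degrees, its centre less than 15.5 mm above the dock's mouth, and the ball has sprung out into its notch again (pushed back less than 0.5 mm) (z of terminal_center in the frame of dock_mouth below 0.0155 m and horizontal distance between terminal_center and dock_mouth below 0.005 m and angle between terminal_center's own z axis and vertical below 0.06 rad and angle between the x axis of terminal_center and the x axis of dock_mouth, either way round below 0.1 rad and value of joint ball below 0.0005 m and linear speed of terminal below 0.01 m/s); the robot touches nothing.
It fails at once if The terminal is pressed or knocked against the dock, its floor or its ball with more than 35 N (contact force between terminal and insert above 35 N or contact force between terminal and dock above 35 N).
It fails at once if The black terminal is moved more than 10 mm (distance of twin_center from where it was at the start of the episode above 0.01 m).
It fails at once if Another thing on the stall (clock, vase, ring box, jar or mug) is moved more than 20 mm (distance of any of clock, vase, ringbox, perfume, mug from where it was at the start of the episode above 0.02 m).
It also fails if it takes over 54 s, if anything falls off the work surface, if the arm or the gripper's body presses on something with over 40 N, if the wrist force passes 120 N, or if a joint passes its speed limit or range.

## Working session

There is one attempt and no reset: what is moved stays moved. The work goes in short steps, Python scripts to look and compute and a shell command to move; the robot and the scene stay as the last step left them, time stands still between calls to the robot, and variables do not carry over. Pictures are saved under pics/ and viewed, and the job is handed in when it is done.

```bash
mkdir -p pics; python3 - <<'E'
from rig import get_state,capture,camera_params,robot
import cv2
print(get_state())
for n in("scene","top"):
    cv2.imwrite(f"pics/{n}0.png",capture(n)); print(n,camera_params(n))
print(robot.hold_point_z)
E
```

```text
{'clock': 0.0, 'qpos': array([-1.2267675 ,  0.38384602,  0.04386287,  1.59958958, -0.0179109 ,
        1.1612106 , -0.04987007]), 'qvel': array([-8.70009906e-04, -1.28639898e-04, -1.74340236e-03, -2.89030669e-04,
       -1.19440921e-03,  4.44526822e-05, -8.96544731e-04]), 'tau': array([ 7.02264401e-05, -4.33461857e+01,  1.02428935e+00, -2.49515015e+01,
        1.04403353e-02,  1.13980263e-02, -1.24177217e-05]), 'tcp_pos': array([0.27762029, 0.58688861, 0.30247303]), 'eef_rot': array([ 2.65285041,  1.6799657 , -0.00340289]), 'contact_force': array([ 0.22175126,  0.11614613, -0.62239826]), 'wrist_torque': array([ 0.01647344, -0.03333333, -0.04685963]), 'opening': 0.08532274930602322}
scene {'camera_matrix': array([[488.10650225,   0.        , 322.72682488],
       [  0.        , 488.10650225, 235.38675263],
       [  0.        ,   0.        ,   1.        ]]), 'origin': array([0.96514868, 0.70329956, 0.75404193]), 'orientation': array([-0.80029716, -2.55905266,  1.13574598])}
top {'camera_matrix': array([[539.64949511,   0.        , 323.02175718],
       [  0.        , 539.64949511, 235.42319392],
       [  0.        ,   0.        ,   1.        ]]), 'origin': array([0.49053276, 0.08429512, 1.02405638]), 'orientation': array([-2.15903668,  2.18267212, -0.04951233])}
0.0539
```

View pics/scene0.png

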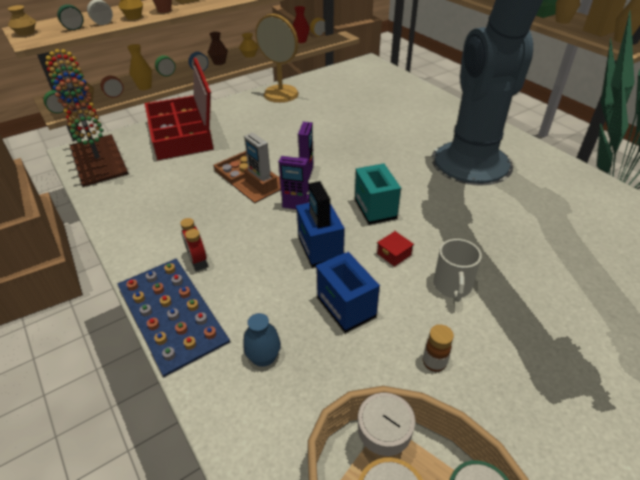

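View pics/top0.png

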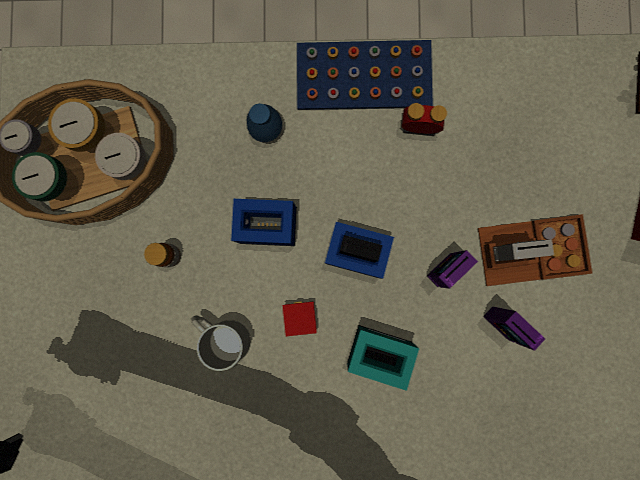

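The scene view shows the grey terminal in the caddy at about (258,160), the empty dock at (347,290) and the black one at (320,225). In the top view the caddy terminal is at (525,250), the empty blue dock at (264,222), and the black terminal at (360,248). The purple and turquoise items are decoys. Next I'll zoom in on the caddy and dock.

```bash
python3 - <<'E'
import cv2,numpy as np
a=cv2.imread("pics/top0.png")
c=np.vstack([cv2.resize(a[200:300,470:603],(798,600),interpolation=cv2.INTER_CUBIC)])
cv2.imwrite("pics/c1.png",cv2.convertScaleAbs(c,alpha=1.4))
c=cv2.resize(a[180:260,215:315],(800,640),interpolation=cv2.INTER_CUBIC)[:600]
cv2.imwrite("pics/c2.png",cv2.convertScaleAbs(c,alpha=1.8))
E
```

```text
(no output)
```

View pics/c1.png

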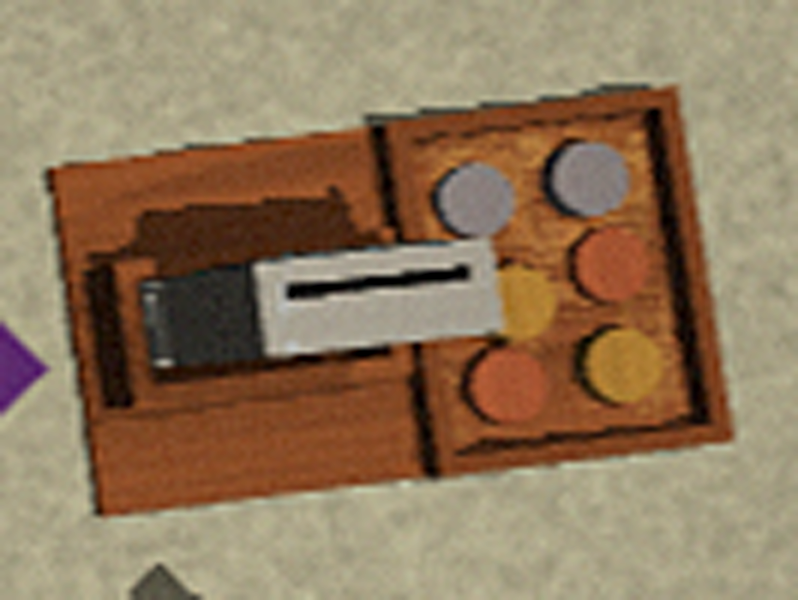

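View pics/c2.png

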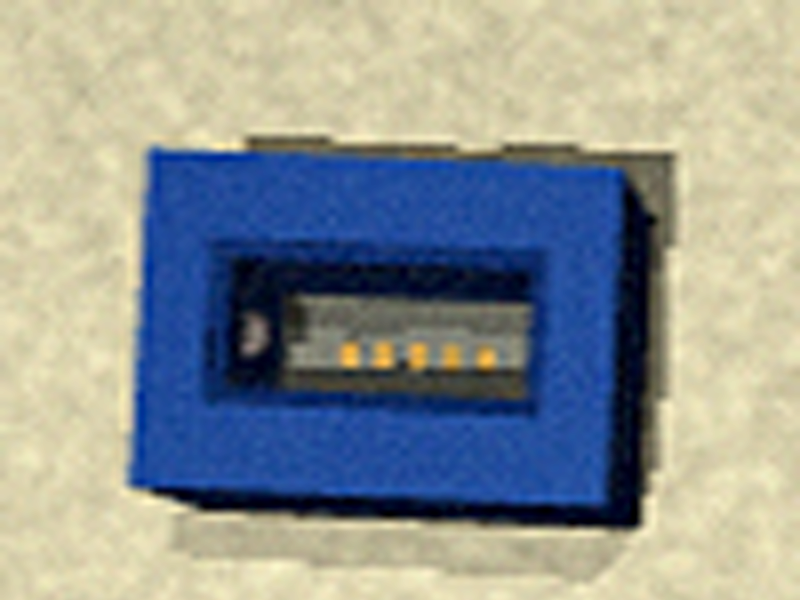

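```bash
cat > h.py <<'E'
import cv2,numpy as np
from rig import camera_params
from scipy.spatial.transform import Rotation as R
def ray(n,uv,z):
    p=camera_params(n);K=p["camera_matrix"];uv=np.atleast_2d(uv).astype(float)
    d=np.c_[uv,np.ones(len(uv))]@np.linalg.inv(K).T@R.from_rotvec(p["orientation"]).as_matrix().T
    o=p["origin"];return o+d*((z-o[2])/d[:,2])[:,None]
def proj(n,P):
    p=camera_params(n);c=(np.atleast_2d(P)-p["origin"])@R.from_rotvec(p["orientation"]).as_matrix()
    c=c@p["camera_matrix"].T;return c[:,:2]/c[:,2:]
def top(m,z,cam="top"):
    cs=cv2.findContours(m.astype(np.uint8)*255,cv2.RETR_EXTERNAL,cv2.CHAIN_APPROX_NONE)[0]
    c=max(cs,key=cv2.contourArea)[:,0]
    P=ray(cam,c,z)[:,:2]
    r=cv2.minAreaRect((P*1000).astype(np.float32))
    b=cv2.boxPoints(r);e=b[1]-b[0],b[2]-b[1]
    l=max(e,key=np.linalg.norm); l=l if l[1]>0 else -l
    return r[0],sorted(r[1]),np.degrees(np.arctan2(-l[0],l[1])),c.mean(0)  # yaw of y-axis
E
python3 - <<'E'
from h import *
a=cv2.imread("pics/top0.png");h=cv2.cvtColor(a,cv2.COLOR_BGR2HSV)
k=np.ones((5,5),np.uint8)
def roi(m,x0,x1,y0,y1):
    o=np.zeros_like(m,np.uint8);o[y0:y1,x0:x1]=m[y0:y1,x0:x1];return o
print(h[245,520],h[210,240],h[243,240],h[255,480+10],a[210,240],a[225,318])
t=roi(((h[...,1]<60)&(h[...,2]>100)).astype(np.uint8),505,556,236,262)
t=cv2.morphologyEx(t,cv2.MORPH_CLOSE,k)
print("term",top(t,.141))
for nm,(x0,x1,y0,y1) in dict(dock=(225,305,190,255),twin=(320,400,215,285)).items():
  for v in(70,85,100):
    d=roi(((h[...,0]>100)&(h[...,0]<130)&(h[...,1]>120)&(h[...,2]>v)).astype(np.uint8),x0,x1,y0,y1)
    print(nm,v,top(d,.094))
# mouth pocket corners from crop
pc=np.array([[208,242],[549,247],[540,412],[202,402]])/8+[215,180]-.5
P=ray("top",pc,.094);print("mouth",P.mean(0),np.linalg.norm(np.diff(P,axis=0),axis=1))
pc=np.array([[50,170],[372,122],[435,476],[100,513]])/6+[470,200]-.5
P=ray("top",pc,.042);print("caddy block",P.mean(0),P,np.linalg.norm(np.diff(P,axis=0),axis=1))
E
```

```text
[ 24  30 120] [112 209  78] [15 34 15] [  8 164  45] [78 32 14] [ 96 117 124]
term ((532.1800537109375, -231.05584716796875), [31.43033790588379, 62.62911605834961], np.float32(5.766582), array([533.47706422, 248.42201835]))
dock 70 ((586.28662109375, 216.25112915039062), [73.53561401367188, 102.90739440917969], np.float32(-3.1039214), array([261.78787879, 220.45959596]))
dock 85 ((586.22900390625, 216.64263916015625), [72.60049438476562, 102.040771484375], np.float32(-3.1830988), array([256.51394422, 217.91633466]))
dock 100 ((619.4757080078125, 164.66644287109375), [0.0, 0.0], np.float32(180.0), array([291., 201.]))
twin 70 ((533.9398803710938, 47.84297180175781), [73.86906433105469, 102.34357452392578], np.float32(-15.650771), array([359.00515464, 249.51546392]))
twin 85 ((533.8485107421875, 47.806068420410156), [73.02141571044922, 102.4212417602539], np.float32(-15.40791), array([358.89230769, 249.43589744]))Traceback (most recent call last):
  File "<stdin>", line 13, in <module>
  File "h.py", line 13, in top
    c=max(cs,key=cv2.contourArea)[:,0]
      ~~~^^^^^^^^^^^^^^^^^^^^^^^^
ValueError: max() iterable argument is empty
```

```bash
python3 - <<'E'
from h import *
pc=np.array([[208,242],[549,247],[540,412],[202,402]])/8+[215,180]-.5
P=ray("top",pc,.094);print("mouth",P.mean(0),np.linalg.norm(np.diff(P,axis=0),axis=1))
pc=np.array([[50,170],[372,122],[435,476],[100,513]])/6+[470,200]-.5
P=ray("top",pc,.042);print("caddy block",P.mean(0),P,np.linalg.norm(np.diff(P,axis=0),axis=1))
pc=np.array([[247,264],[492,238],[503,335],[268,357]])/6+[470,200]-.5
P=ray("top",pc,.141);print("term",P.mean(0),np.linalg.norm(np.diff(P,axis=0),axis=1));d=P[0]-P[1]+P[3]-P[2];print(np.degrees(np.arctan2(-d[0],d[1])))
a=cv2.imread("pics/top0.png");h=cv2.cvtColor(a,cv2.COLOR_BGR2HSV)
t=np.zeros((480,640),np.uint8);t[236:262,505:556]=((h[...,1]<70)&(h[...,2]>100))[236:262,505:556]
for v in t[236:262,505:556]:print(''.join('.#'[i] for i in v))
E
```

```text
mouth [0.58656355 0.21653407 0.094     ] [0.07446275 0.03600647 0.07364514]
caddy block [ 0.52723202 -0.22490477  0.042     ] [[ 0.57303626 -0.16990867  0.042     ]
 [ 0.58637711 -0.26672926  0.042     ]
 [ 0.47980194 -0.28136158  0.042     ]
 [ 0.46971274 -0.18161955  0.042     ]] [0.09773538 0.10757496 0.10025101]
term [ 0.52882279 -0.23097944  0.141     ] [0.06613538 0.02629987 0.06319114]
5.118080560180859
........................................##.......#.
...........................................#.......
...................................................
.............................................#.....
.........................................######....
...............................################....
......................#########################....
.............###################################...
........################################....###....
........########################............###....
........##############......................####...
........####.........................###########...
........####...............#####################...
........####.......#############################...
.........#######################################...
.........#######################################...
.........#######################################...
.........########################################..
.........########################################..
.........#####################################.....
..........###########################..............
..........#################........................
..........#########................................
...................................................
...................................................
...................................................
```

```bash
python3 - <<'E'
from h import *
from rig import get_state
a=cv2.imread("pics/top0.png");h=cv2.cvtColor(a,cv2.COLOR_BGR2HSV)
t=np.zeros((480,640),np.uint8);t[240:262,512:553]=((h[...,1]<70)&(h[...,2]>100))[240:262,512:553]
t=cv2.morphologyEx(t,cv2.MORPH_OPEN,np.ones((2,2),np.uint8))
print(top(t,.141))
s=get_state();M=R.from_rotvec(s["eef_rot"]).as_matrix();print(M.round(3))
yaw=np.radians(5.6);ax=np.array([np.cos(yaw),np.sin(yaw),0])
d=np.array([.529,-.231,.302])-s["tcp_pos"]
print("tool shift mm",M.T@d*1000,"axis in tool",M.T@ax, "turn",np.arctan2((M.T@ax)[1],(M.T@ax)[0]))
for n,uv,z in(("purA",(465,258),.135),("purB",(540,345),.135)):print(n,ray("top",uv,z))
E
```

```text
((527.3483276367188, -233.03128051757812), [25.001462936401367, 62.839237213134766], np.float32(5.7368293), array([533.72815534, 250.02912621]))
[[ 0.427  0.904 -0.001]
 [ 0.904 -0.427 -0.002]
 [-0.002  0.    -1.   ]]
tool shift mm [-632.03472334  576.93428798    2.19041192] axis in tool [ 0.51362152  0.85801613 -0.00112295] turn 1.0313956658133139
purA [[ 0.51597497 -0.12349137  0.135     ]]
purB [[ 0.37466166 -0.23939226  0.135     ]]
```

```bash
python3 -m handwheel '-28 26 0 0; -56 51 0 0; -85 78 0 0; -115 105 0 0; -145 132 0 0; -175 160 0 0; -205 187 0 0; -235 215 0 0; -265 242 0 0; -295 269 0 0; -325 297 0 0; -350 320 0 0' 1
cat >> h.py <<'E'
def goto(x,y,z,yawdeg):
    from rig import get_state
    s=get_state();M=R.from_rotvec(s["eef_rot"]).as_matrix()
    a=np.radians(yawdeg);ax=M.T@np.array([np.cos(a),np.sin(a),0])
    t=np.arctan2(ax[1],ax[0]);t=(t+np.pi/2)%np.pi-np.pi/2
    print("shift",(M.T@(np.array([x,y,z])-s["tcp_pos"])*1000).round(1),"turn",round(t,4),"tcp",s["tcp_pos"].round(4),"tilt",M[:,2].round(4),"F",s["contact_force"].round(2),"open",round(s["opening"],4),"t",s["clock"],"q7",s["qpos"][6].round(2))
E
python3 -c "
from h import *
goto(.528,-.232,.25,5.7)"
```

```text
clock: 1.1
tcp_pos: [0.4173, 0.1304, 0.3032]
eef_rot: [2.655, 1.677, -0.004]
contact_force: [-0.5, -0.7, 0.0]
opening: 0.0852
shift [-279.6  255.6   54. ] turn 1.0276 tcp [0.4173 0.1304 0.3032] tilt [-0.0014 -0.0027 -1.    ] F [-0.48 -0.67  0.01] open 0.0852 t 1.1 q7 0.71
```

```bash
python3 -m handwheel '-24 22 0 0.09; -48 44 0 0.18; -72 66 0 0.27; -96 88 0 0.36; -120 110 0 0.45; -145 132 0 0.54; -170 155 0 0.63; -195 178 0 0.72; -220 201 0 0.81; -245 224 0 0.9; -265 242 10 0.98; -280 256 20 1.028' 1
python3 -c "
from h import *
goto(.528,-.232,.175,5.7)"
```

```text
clock: 2.1
tcp_pos: [0.5285, -0.2357, 0.2842]
eef_rot: [3.134, 0.146, -0.0]
contact_force: [0.1, 1.1, -0.8]
opening: 0.0855
shift [ -0.2  -4.2 109.2] turn -0.0065 tcp [ 0.5285 -0.2357  0.2842] tilt [ 1.0e-04 -4.6e-03 -1.0e+00] F [ 0.14  1.1  -0.75] open 0.0855 t 2.1 q7 0.66
```

```bash
python3 -m handwheel '0 -4 15 -0.006; 0 -4 35 -0.006; 0 -4 55 -0.006; 0 -4 75 -0.006; 0 -4 90 -0.006; 0 -4 100 -0.006; 0 -4 107 -0.006; 0 -4 109 -0.006; 0 -4 109 -0.006' 1
python3 -c "
from h import *
from rig import capture
goto(.528,-.232,.175,5.7)
a=capture('scene');cv2.imwrite('pics/s1.png',cv2.resize(a[90:240,180:380],(800,600),interpolation=2))"
```

```text
clock: 2.85
tcp_pos: [0.5281, -0.2321, 0.1751]
eef_rot: [3.133, 0.155, -0.001]
contact_force: [0.6, -0.3, 0.1]
opening: 0.0851
shift [-0.1 -0.2  0.1] turn -0.0004 tcp [ 0.5281 -0.2321  0.1751] tilt [-4.0e-04 -4.6e-03 -1.0e+00] F [ 0.63 -0.32  0.13] open 0.0851 t 2.85 q7 0.75
```

View pics/s1.png

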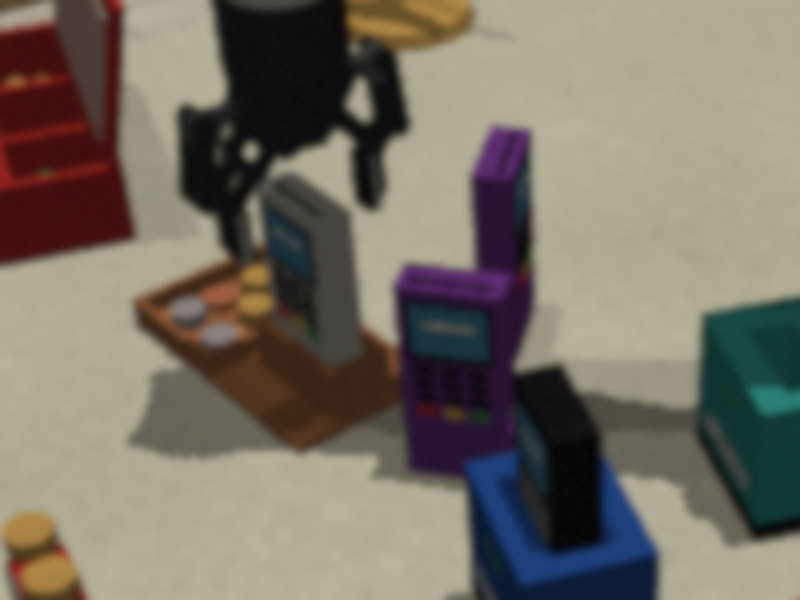

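The grey terminal's top sits at about crop (310,190), and the fingers straddle it at (235,240) and (370,195). The terminal looks nearer the camera than the fingers, so I'll compare with projected points.

```bash
python3 - <<'E'
from h import *
a=np.radians(5.7);ex=np.array([np.cos(a),np.sin(a),0]);ey=np.array([-np.sin(a),np.cos(a),0])
c=np.array([.528,-.232,.141])
im=cv2.imread('pics/s1.png')
def dr(p,col):
    u=(proj("scene",p)[0]+.5-[180,90])*4;print(p.round(3),u.round());cv2.circle(im,tuple(int(i) for i in u),4,col,-1)
for i in(-1,1):
  for j in(-1,1):
    dr(c+ex*.013*i+ey*.032*j,(0,255,0))
    dr(np.array([.528,-.232,.0])+ex*.0427*i+[0,0,.115]+ey*.011*j,(0,255,255))
cv2.imwrite('pics/s1b.png',im)
E
```

```text
[ 0.518 -0.265  0.141] [291. 168.]
[ 0.487 -0.247  0.115] [354. 202.]
[ 0.512 -0.201  0.141] [352. 210.]
[ 0.484 -0.225  0.115] [375. 216.]
[ 0.544 -0.263  0.141] [255. 183.]
[ 0.572 -0.239  0.115] [238. 252.]
[ 0.538 -0.199  0.141] [315. 226.]
[ 0.569 -0.217  0.115] [258. 267.]
```

View pics/s1b.png

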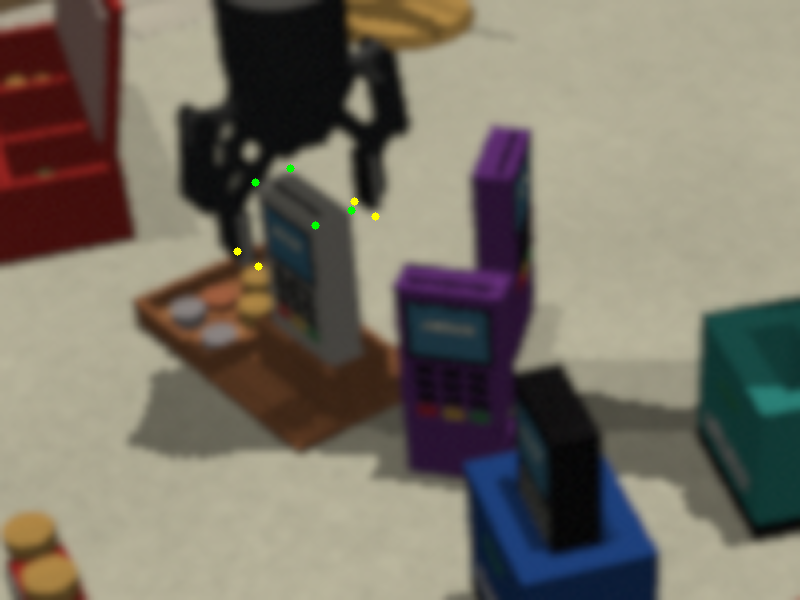

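Projected top corners agree with the picture to within a few mm, and the fingers straddle it, so I'll close.

```bash
python3 -m handwheel '0 0 0 0; 0 0 0 0; 0 0 0 0; 0 0 0 0; 0 0 0 0; 0 0 0 0; 0 0 0 0; 0 0 0 0' 0
python3 -m handwheel '0 0 -5 0; 0 0 -15 0; 0 0 -30 0; 0 0 -45 0; 0 0 -60 0; 0 0 -75 0; 0 0 -90 0; 0 0 -105 0; 0 0 -120 0; 0 0 -125 0; 0 0 -125 0'
python3 -c "
from h import *
from rig import capture
goto(.5863,.2163,.30,-3.1)
a=capture('scene');cv2.imwrite('pics/s2.png',cv2.resize(a[50:200,180:380],(800,600),interpolation=2))"
```

```text
clock: 3.57
tcp_pos: [0.5288, -0.2326, 0.1762]
eef_rot: [3.133, 0.155, 0.002]
contact_force: [-0.9, -0.9, 3.7]
opening: 0.0254
clock: 4.48
tcp_pos: [0.5291, -0.2324, 0.3027]
eef_rot: [3.132, 0.155, 0.007]
contact_force: [0.5, 0.4, -3.5]
opening: 0.0252
shift [ 101.2 -440.8    0.5] turn 0.1528 tcp [ 0.5291 -0.2324  0.3027] tilt [ 0.0045 -0.0055 -1.    ] F [ 0.5   0.43 -3.47] open 0.0252 t 4.4833 q7 0.64
```

View pics/s2.png

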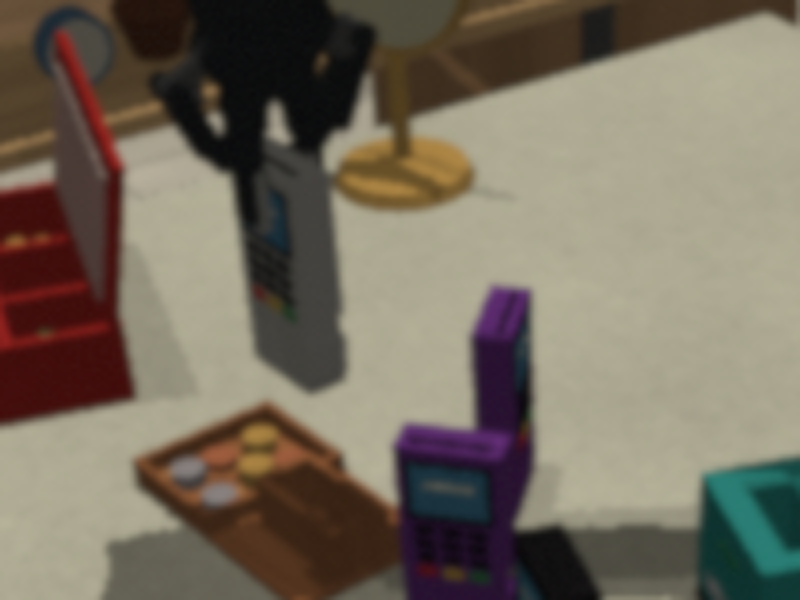

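The terminal is held upright and clear of the caddy, with its underside at crop (310,385). I'll go up before crossing over the black terminal.

```bash
python3 -m handwheel '5 0 -20 0; 15 0 -45 0; 25 -15 -65 0; 40 -40 -75 0.02; 55 -75 -75 0.04; 70 -110 -75 0.06; 80 -145 -75 0.08; 90 -180 -75 0.1; 100 -215 -75 0.12; 105 -250 -75 0.14; 108 -285 -75 0.15; 108 -310 -75 0.153'
python3 -c "
from h import *
goto(.5863,.2163,.32,-3.1)"
```

```text
clock: 5.53
tcp_pos: [0.6043, 0.0928, 0.3726]
eef_rot: [3.137, -0.078, -0.002]
contact_force: [-0.3, 0.6, -4.2]
opening: 0.0253
shift [ -24.  -122.7   52.2] turn 0.0043 tcp [0.6043 0.0928 0.3726] tilt [-0.0013 -0.004  -1.    ] F [-0.27  0.58 -4.21] open 0.0253 t 5.5333 q7 -0.11
```

```bash
python3 -m handwheel '-5 -25 0 0.004; -12 -60 0 0.004; -18 -90 10 0.004; -22 -110 25 0.004; -24 -120 40 0.004; -24 -123 55 0.004; -24 -123 68 0.004; -24 -123 72 0.004; -24 -123 72 0.004; -24 -123 72 0.004'
python3 -c "
from h import *
from rig import capture
goto(.5863,.2163,.30,-3.1)
a=capture('scene');cv2.imwrite('pics/s3f.png',a);cv2.imwrite('pics/s3.png',cv2.resize(a[150:350,260:420],(640,800)[::1],interpolation=2)[:600])
b=capture('top');cv2.imwrite('pics/t3f.png',b);cv2.imwrite('pics/t3.png',cv2.convertScaleAbs(cv2.resize(b[170:270,200:333],(798,600),interpolation=2),alpha=1.6))"
```

```text
clock: 6.37
tcp_pos: [0.5867, 0.215, 0.3]
eef_rot: [3.135, -0.088, -0.002]
contact_force: [0.5, 0.7, -2.5]
opening: 0.0255
shift [-0.4 -1.2 -0. ] turn -0.002 tcp [0.5867 0.215  0.3   ] tilt [-0.0016 -0.0049 -1.    ] F [ 0.49  0.71 -2.51] open 0.0255 t 6.3667 q7 -0.29
```

View pics/s3.png

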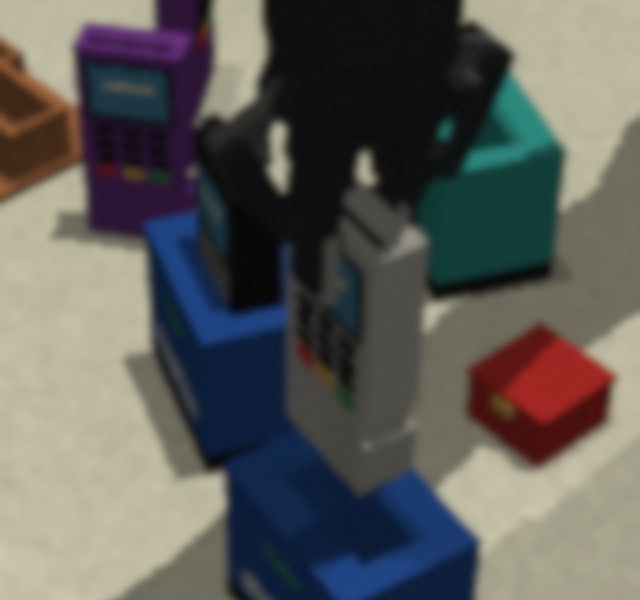

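View pics/t3.png

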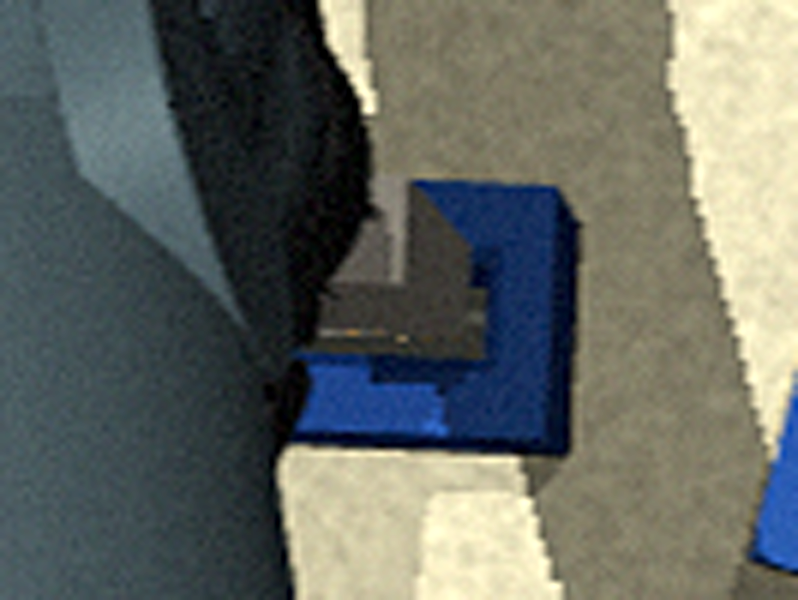

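```bash
python3 - <<'E'
from h import *
f=lambda u,z:ray("top",np.array(u)/6.+[200,170]-.5,z)[0].round(4)
B=f([487,358],.130);T=f([408,285],.265);T2=f([411,181],.265)
a=np.radians(-3.1);ex=np.array([np.cos(a),np.sin(a),0]);ey=np.array([-np.sin(a),np.cos(a),0])
print("bottom corner",B,"centre",B+.013*ex+.032*ey)
print("top corners",T,T2,"centre",T+.013*ex+.032*ey,T2-.013*ex+.032*ey)
g=lambda u,z:ray("scene",np.array(u)/4.+[260,150]-.5,z)[0].round(4)
# scene: +y edge bottom corners (362,492)= +x+y ; (412,465)= -x+y
print("scene",g([362,492],.130),g([412,465],.130),g([287,415],.130))
print(f([557,186],.094),f([568,452],.094))  # dock -y corners
c=np.array([.5863,.2163,.094]);print(c-.052*ey+.037*ex,c-.052*ey-.037*ex)
E
```

```text
bottom corner [0.5674 0.1791 0.13  ] centre [0.5821115  0.21035015 0.13      ]
top corners [0.5734 0.1834 0.265 ] [0.5981 0.1826 0.265 ] centre [0.5881115  0.21465015 0.265     ] [0.58684955 0.2152562  0.265     ]
scene [0.5992 0.2414 0.13  ] [0.5712 0.241  0.13  ] [0.5983 0.1833 0.13  ]
[0.6203 0.1623 0.094 ] [0.5431 0.1596 0.094 ]
[0.62043376 0.16237518 0.094     ] [0.54654204 0.16637701 0.094     ]
```

```bash
python3 - <<'E'
from h import *
b=cv2.imread("pics/t3f.png")[195:245,245:300]
cv2.imwrite("pics/t3z.png",cv2.convertScaleAbs(cv2.resize(b,(660,600),interpolation=cv2.INTER_NEAREST),alpha=2.2))
E
```

```text
(no output)
```

View pics/t3z.png

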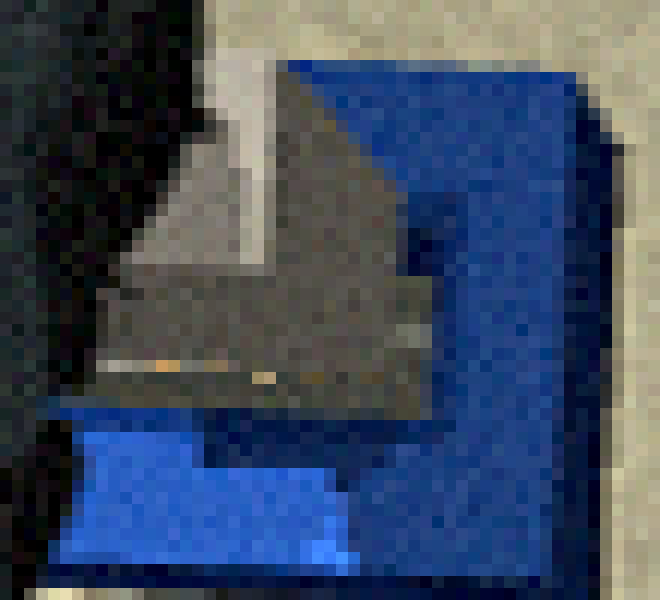

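```bash
python3 - <<'E'
from h import *
f=lambda u,z:ray("top",np.array(u)/12.+[245,195]-.5,z)[0].round(4)
a=np.radians(-3.1);ex=np.array([np.cos(a),np.sin(a),0]);ey=np.array([-np.sin(a),np.cos(a),0])
B=f([402,187],.130);print(B,B-.013*ex+.032*ey)
B=f([402,360],.130);print(B,B+.013*ex+.032*ey)
E
```

```text
[0.5995 0.1834 0.13  ] [0.58824955 0.2160562  0.13      ]
[0.5753 0.1835 0.13  ] [0.5900115  0.21475015 0.13      ]
```

```bash
python3 - <<'E'
from h import *
a=np.radians(-3.1);ex=np.array([np.cos(a),np.sin(a),0]);ey=np.array([-np.sin(a),np.cos(a),0]);c=np.array([.5864,.2164,.094])
for z in(.094,.08,.07,.06,.05,.04,.03,.02):
  P=ray("top",np.array([[250,333],[530,397],[530,300]])/8+[215,180]-.5,z)-c
  print(z,(P@ex*1000).round(1),(P@ey*1000).round(1))
E
python3 -m handwheel '0 -1 5 -0.002; 0 -1 12 -0.002; 0 -1 20 -0.002; 0 -1 26 -0.002; 0 -1 30 -0.002; 0 -1 33 -0.002; 0 -1 33 -0.002'
python3 -c "
from h import *
goto(.5864,.2164,.26,-3.1)"
```

```text
0.094 [ -2.6 -14.    7.1] [ 27.2 -34.5 -33.4]
0.08 [ -1.3 -12.8   8.6] [ 29.7 -32.9 -31.8]
0.07 [ -0.4 -12.    9.6] [ 31.4 -31.8 -30.7]
0.06 [  0.6 -11.2  10.6] [ 33.2 -30.7 -29.6]
0.05 [  1.5 -10.4  11.7] [ 35.  -29.6 -28.5]
0.04 [ 2.4 -9.6 12.7] [ 36.7 -28.5 -27.4]
0.03 [ 3.3 -8.8 13.7] [ 38.5 -27.4 -26.3]
0.02 [ 4.3 -8.  14.8] [ 40.3 -26.3 -25.2]
clock: 7.05
tcp_pos: [0.5868, 0.2163, 0.2671]
eef_rot: [3.136, -0.084, -0.002]
contact_force: [-0.4, -0.2, -4.3]
opening: 0.0254
shift [-0.4 -0.1  7.1] turn 0.0005 tcp [0.5868 0.2163 0.2671] tilt [-0.0011 -0.0043 -1.    ] F [-0.44 -0.15 -4.34] open 0.0254 t 7.05 q7 -0.28
```

```bash
python3 -m handwheel '0 0 2 0; 0 0 4 0; 0 0 6 0; 0 0 8 0; 0 0 9 0; 0 0 9 0'
python3 -m handwheel '0 0 2 0; 0 0 4 0; 0 0 6 0; 0 0 8 0; 0 0 8 0'
python3 -c "
from h import *
goto(.5864,.2164,.24,-3.1)"
```

```text
clock: 7.55
tcp_pos: [0.5866, 0.2163, 0.2578]
eef_rot: [3.136, -0.084, -0.002]
contact_force: [0.2, 0.0, -4.1]
opening: 0.0251
clock: 7.97
tcp_pos: [0.5863, 0.2161, 0.2491]
eef_rot: [3.135, -0.084, -0.004]
contact_force: [-0.6, 0.4, -3.7]
opening: 0.0251
shift [ 0.1 -0.3  9.1] turn 0.0005 tcp [0.5863 0.2161 0.2491] tilt [-0.0026 -0.005  -1.    ] F [-0.62  0.36 -3.74] open 0.0251 t 7.9667 q7 -0.27
```

```bash
python3 -m handwheel '0 0 1 0; 0 0 2 0; 0 0 3 0; 0 0 3 0'
python3 -m handwheel '0 0 1 0; 0 0 2 0; 0 0 3 0; 0 0 3 0'
```

```text
clock: 8.3
tcp_pos: [0.5861, 0.2161, 0.2459]
eef_rot: [3.135, -0.084, -0.005]
contact_force: [-0.2, 0.1, -2.9]
opening: 0.0254
clock: 8.63
tcp_pos: [0.5859, 0.2161, 0.2426]
eef_rot: [3.135, -0.084, -0.005]
contact_force: [-0.2, 0.6, -2.6]
opening: 0.0248
```

```bash
python3 -m handwheel '0 0 1 0; 0 0 2 0; 0 0 3 0; 0 0 3 0'
```

```text
clock: 8.97
tcp_pos: [0.5858, 0.216, 0.2393]
eef_rot: [3.135, -0.084, -0.006]
contact_force: [0.4, 0.4, -3.0]
opening: 0.0251
```

```bash
python3 -m handwheel '0.5 0 1 0; 0.5 0 2 0; 0.5 0 3 0; 0.5 0 3 0'
```

```text
clock: 9.3
tcp_pos: [0.5861, 0.2159, 0.2359]
eef_rot: [3.134, -0.084, -0.007]
contact_force: [-0.1, 0.3, -2.8]
opening: 0.0254
```

```bash
python3 -m handwheel '0 0 1 0; 0 0 2 0; 0 0 2 0'
```

```text
clock: 9.55
tcp_pos: [0.5859, 0.2158, 0.2336]
eef_rot: [3.134, -0.084, -0.007]
contact_force: [0.3, -0.1, -3.7]
opening: 0.0252
```

```bash
python3 -m handwheel '0 0 1 0; 0 0 2 0; 0 0 2 0'
```

```text
clock: 9.8
tcp_pos: [0.5857, 0.2158, 0.2313]
eef_rot: [3.134, -0.084, -0.008]
contact_force: [-0.5, -0.3, -3.5]
opening: 0.0254
```

```bash
python3 -m handwheel '0.3 -0.3 1 0; 0.3 -0.3 2 0; 0.3 -0.3 2 0'
```

```text
clock: 10.05
tcp_pos: [0.586, 0.216, 0.2291]
eef_rot: [3.134, -0.084, -0.008]
contact_force: [0.2, 0.2, -3.5]
opening: 0.0256
```

```bash
python3 -m handwheel '0 0 1 0; 0 0 2 0; 0 0 2 0'
```

```text
clock: 10.3
tcp_pos: [0.5862, 0.2154, 0.2272]
eef_rot: [3.133, -0.085, -0.008]
contact_force: [0.5, -0.9, -2.3]
opening: 0.0254
```

```bash
python3 -m handwheel '0 0 1 0; 0 0 2 0; 0 0 2 0'
```

```text
clock: 10.55
tcp_pos: [0.5866, 0.2151, 0.226]
eef_rot: [3.133, -0.085, -0.007]
contact_force: [-0.8, -1.4, 1.7]
opening: 0.0251
```

```bash
python3 -m handwheel '0 0 1 0; 0 0 2 0; 0 0 2 0'
```

```text
clock: 10.8
tcp_pos: [0.587, 0.215, 0.2244]
eef_rot: [3.134, -0.085, -0.005]
contact_force: [-0.3, -0.9, 2.2]
opening: 0.0252
```

```bash
python3 -m handwheel '0 0 1 0; 0 0 2 0; 0 0 2 0'
```

```text
clock: 11.05
tcp_pos: [0.5872, 0.215, 0.2223]
eef_rot: [3.134, -0.085, -0.004]
contact_force: [-1.1, -1.0, 2.2]
opening: 0.0253
```

```bash
python3 -m handwheel '0 0 1 0; 0 0 2 0; 0 0 2 0'
```

```text
clock: 11.3
tcp_pos: [0.5871, 0.215, 0.22]
eef_rot: [3.134, -0.085, -0.004]
contact_force: [-0.9, -0.8, 2.7]
opening: 0.0255
```

```bash
python3 -m handwheel '0 0 1 0; 0 0 2 0; 0 0 3 0; 0 0 3 0'
```

```text
clock: 11.63
tcp_pos: [0.5871, 0.215, 0.2167]
eef_rot: [3.133, -0.085, -0.004]
contact_force: [-1.4, -1.3, 2.4]
opening: 0.0252
```

```bash
python3 -m handwheel '0 0 1 0; 0 0 2 0; 0 0 3 0; 0 0 3 0'
```

```text
clock: 11.97
tcp_pos: [0.5871, 0.215, 0.2136]
eef_rot: [3.133, -0.085, -0.004]
contact_force: [-1.3, -1.2, 4.2]
opening: 0.0251
```

```bash
python3 -m handwheel '0 0 1 0; 0 0 2 0; 0 0 3 0; 0 0 3 0'
```

```text
clock: 12.3
tcp_pos: [0.5871, 0.215, 0.2104]
eef_rot: [3.133, -0.085, -0.004]
contact_force: [-1.0, -1.9, 3.0]
opening: 0.0253
```

```bash
python3 -m handwheel '0 0 1 0; 0 0 2 0; 0 0 3 0; 0 0 3 0'
```

```text
clock: 12.63
tcp_pos: [0.5871, 0.215, 0.2074]
eef_rot: [3.134, -0.085, -0.004]
contact_force: [-2.5, -1.8, 4.5]
opening: 0.0256
```

```bash
python3 -m handwheel '-0.3 0.2 1 0; -0.3 0.2 2 0; -0.3 0.2 3 0; -0.3 0.2 3 0'
```

```text
clock: 12.97
tcp_pos: [0.587, 0.2149, 0.2045]
eef_rot: [3.134, -0.085, -0.003]
contact_force: [-2.1, -1.0, 4.1]
opening: 0.0256
```

```bash
python3 -m handwheel '0 0 1 0; 0 0 2 0; 0 0 2 0'
```

```text
clock: 13.22
tcp_pos: [0.587, 0.2149, 0.2025]
eef_rot: [3.134, -0.086, -0.003]
contact_force: [-0.8, -1.6, 4.0]
opening: 0.0257
```

```bash
python3 -m handwheel '0 0 1 0; 0 0 2 0; 0 0 2 0'
```

```text
clock: 13.47
tcp_pos: [0.5869, 0.2149, 0.2001]
eef_rot: [3.134, -0.086, -0.002]
contact_force: [-0.6, -0.4, 1.3]
opening: 0.0253
```

```bash
python3 -m handwheel '0 0 1 0; 0 0 2 0; 0 0 2 0'
```

```text
clock: 13.72
tcp_pos: [0.5867, 0.215, 0.1969]
eef_rot: [3.134, -0.085, -0.002]
contact_force: [1.3, -1.2, -2.3]
opening: 0.0254
```

```bash
python3 -m handwheel '0 0 1 0; 0 0 1.5 0; 0 0 1.5 0'
```

```text
clock: 13.97
tcp_pos: [0.586, 0.2154, 0.1943]
eef_rot: [3.133, -0.085, -0.004]
contact_force: [0.1, 0.0, -3.0]
opening: 0.0254
```

```bash
python3 -m handwheel '0 0 1 0; 0 0 1 0; 0 0 1 0'
```

```text
clock: 14.22
tcp_pos: [0.5861, 0.2155, 0.1938]
eef_rot: [3.134, -0.085, -0.004]
contact_force: [-1.7, 0.1, 0.8]
opening: 0.0251
```

The force fell back to the bare weight at z 0.1943, which was the click. It then rose at 0.1938, which is the sprung floor. I'll release here.

```bash
python3 -m handwheel '0 0 0 0; 0 0 0 0; 0 0 0 0; 0 0 0 0; 0 0 0 0; 0 0 0 0' 0.6
python3 -c "
from h import *
goto(.5864,.2164,.33,-3.1)"
```

```text
clock: 14.72
tcp_pos: [0.5862, 0.2156, 0.1938]
eef_rot: [3.134, -0.084, -0.004]
contact_force: [-0.1, 0.3, 0.6]
opening: 0.0513
shift [-1.000e-01  1.000e-01 -1.362e+02] turn 0.0002 tcp [0.5862 0.2156 0.1938] tilt [-0.0028 -0.0066 -1.    ] F [-0.07  0.28  0.61] open 0.0513 t 14.7167 q7 -0.24
```

Next I'll go straight up, then move aside towards the robot's left for a clear view.

```bash
python3 -m handwheel '0 0 -5 0; 0 0 -15 0; 0 0 -30 0; 0 0 -50 0; 0 0 -75 0; 0 0 -100 0; 0 0 -120 0; 0 0 -140 0; 0 0 -160 0; 0 0 -165 0'
python3 -m handwheel '-15 -25 0 0; -30 -55 0 0; -45 -90 0 0; -60 -125 0 0; -75 -160 0 0; -90 -195 0 0; -105 -230 0 0; -115 -260 0 0; -115 -260 0 0'
python3 -c "
from h import *
from rig import capture
a=capture('scene');cv2.imwrite('pics/s4f.png',a);cv2.imwrite('pics/s4.png',cv2.resize(a[170:345,270:440],(582,600),interpolation=2))
b=capture('top');cv2.imwrite('pics/t4f.png',b);cv2.imwrite('pics/t4.png',cv2.convertScaleAbs(cv2.resize(b[180:270,210:330],(800,600),interpolation=2),alpha=1.6))"
```

```text
clock: 15.55
tcp_pos: [0.5885, 0.2167, 0.3641]
eef_rot: [3.138, -0.085, 0.007]
contact_force: [0.1, -0.1, 1.2]
opening: 0.0512
clock: 16.3
tcp_pos: [0.4809, 0.4927, 0.3612]
eef_rot: [-3.139, 0.063, -0.0]
contact_force: [-0.4, 2.3, 0.2]
opening: 0.0514
```

View pics/s4.png

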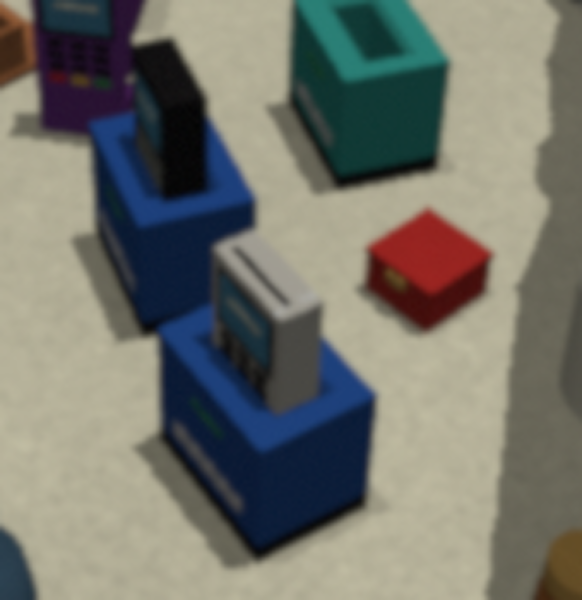

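View pics/t4.png

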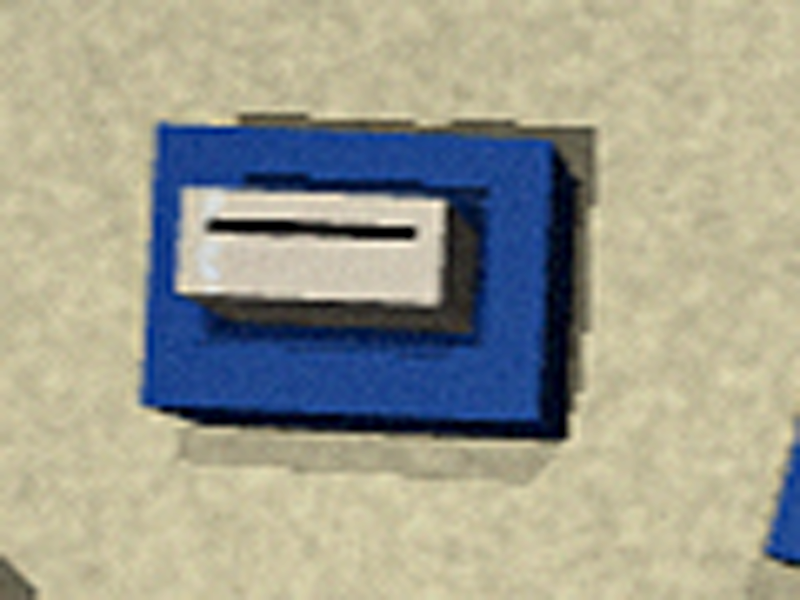

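Both views show it standing upright in the dock, with its top face at top crop (310,245) and scene crop (265,270). I'll check its height, tilt and yaw across the two views.

```bash
python3 - <<'E'
from h import *
t=np.array([[181,187],[448,199],[440,306],[174,291]])*.15+[210,180]-.5
s=np.array([[278,322],[213,245],[254,230],[321,297]]) # rough: +x+y, +x-y, -x-y, -x+y
s=s*(175/600)+[270,170]-.5
s=s[[0,1,2,3]]
def lines(n,uv):
    P=ray(n,uv,0.);o=camera_params(n)["origin"];d=P-o;return o,d/np.linalg.norm(d,axis=1)[:,None]
o1,d1=lines("top",t);o2,d2=lines("scene",s)
X=[]
for a,b in zip(d1,d2):
    k=np.linalg.lstsq(np.c_[a,-b],o2-o1,rcond=None)[0];p,q=o1+k[0]*a,o2+k[1]*b;X.append((p+q)/2);print(((p+q)/2).round(4),"gap mm",(np.linalg.norm(p-q)*1000).round(1))
print(np.mean(X,0))
P=ray("top",t,.159);d=P[0]-P[1]+P[3]-P[2];print("top centre @.159",P.mean(0).round(4),"yaw",np.degrees(np.arctan2(-d[0],d[1])),np.linalg.norm(np.diff(P,axis=0),axis=1))
# twin & others unchanged
a=cv2.imread("pics/top0.png");b=cv2.imread("pics/t4f.png")
g=cv2.absdiff(a,b).max(2)
for n,(x0,x1,y0,y1) in dict(twin=(320,400,215,285),ring=(280,320,298,338),vase=(243,287,98,145),perf=(140,185,240,270),red=(400,450,100,140)).items():print(n,(g[y0:y1,x0:x1]>40).sum())
E
```

```text
[0.6018 0.2469 0.1587] gap mm 1.9
[0.597  0.1823 0.1593] gap mm 0.2
[0.5715 0.1843 0.1578] gap mm 0.6
[0.5759 0.2479 0.1623] gap mm 1.7
[0.58655309 0.21535373 0.15952261]
top centre @.159 [0.5862 0.2158 0.159 ] yaw -3.6405094763988157 [0.06520826 0.02612126 0.06487497]
twin 0
ring 0
vase 0
perf 775
red 0
```

View pics/t4f.png

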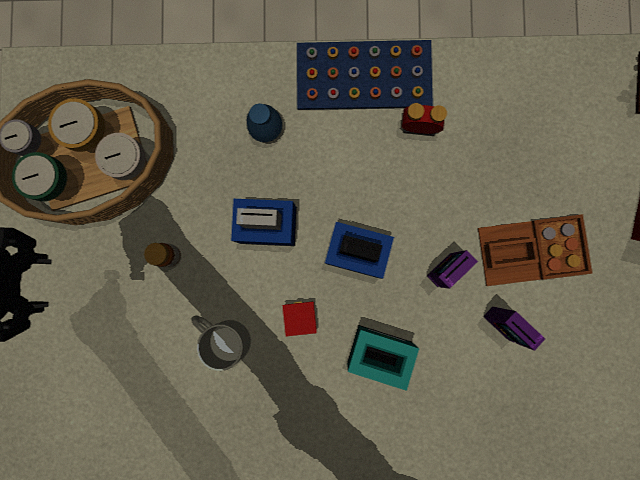

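The jar, at (160,254), is in its old place; only the arm's shadow has changed around it. The caddy is empty at (510,252), the terminal stands in the dock at (262,217), and the arm is clear.

```bash
python3 -c "
from rig import robot
print(robot.hand_in())"
```

```text
the job is handed in; nothing more can be done
None
```

I took the grey terminal out of the caddy, stood it in the empty dock, let go and handed the job in after about 16.5 s. No verdict was reported.

**Pressing in:** I felt the ball at TCP height 0.228 m. It took about 5–8 N to get past it, a little under the 8–14 N stated. The force then fell back to the terminal's bare weight at 0.1943 m, which I took as the click. The sprung floor answered with about 4 N at 0.1938 m, and I released there.

**Last checks from both cameras:**
- **Position:** the terminal's top is at (0.5865, 0.2154, 0.1595), about 1 mm off the dock's centre. Its centre is about 2 mm below the mouth, where the limit is 15.5 mm above.
- **Angle:** its yaw is −3.6° against −3.1° for the dock. It looks upright; I did not measure the tilt separately.
- **Other things:** the black terminal, ring box and vase show no change in the picture. The jar's patch did change, but by eye only the arm's shadow moved there, and the mug also looks unmoved. I did not check the clock.

I could not see the ball itself, so its being back in the notch rests on the force drop and the seat height.

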